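# Pack two food-test kits

## Robot

A 6-joint arm with a two-finger parallel gripper is mounted at the origin on the work surface. World frame = base frame: x ahead of the robot, y to its left, z up, the work surface at z = 0. Lengths are in m, angles in degrees, forces in N, time in s.
With the tool pointing down it reaches from about 0.275 to 0.825 m from the base axis. Payload 4.9 kg.
Tool frame: the origin (TCP) lies between the finger pads; the fingertips stand 22 mm ahead of it and the grasp point (between the pads) lies 3 mm ahead of it (finger_overhang is the distance from the TCP to the fingertips, in m); z points along the fingers, y is the line along which they close (so a half turn about z gives the same grasp; the last joint's range is limited). The gripper opens to 85 mm and grips with 20 to 120 N. Pads are 22 mm wide; open, the fingers measure 114 mm over their backs; the gripper's body (76 mm by 85 mm) begins 54 mm behind the grasp point. The pads swing forward as they close: fully open they stand 13 mm farther back than shut.
Start: joints at [67.483, 18.69, -11.035, 60.275, 0, 82.311], TCP at [0.141, 0.532, 0.253] pointing down, gripper open.
Joint ranges: [-152.03, 152.03], [-55.5, 102.48], [-74.3, 77.21], [-110.64, 120.58], [-84.22, 78.4], [-180, 180]. Speed limits (degrees/s): [147.25, 147.25, 180, 180, 180, 180].

## Interface

Orientations are given as [roll, pitch, yaw] about the fixed x, y, z axes, in that order (R = Rz(yaw) Ry(pitch) Rx(roll)).
In Python, from plant import * gives the robot as it stands.
- The arm moves only by the tool move_arm, never from a script. Its argument "deltas" is a list of rows, each a list of 2 entries, a list of its own where there are three numbers: the shift along the tool's x, y, z in m, then the turn about the tool's z in degrees. A call has 1 to 20 rows; each row shifts and turns the commanded pose from where the row before left it, along the tool's axes as they then stand; what a row does not reach is not made up. A row lasts 1/10 s, in which the tool goes at most 50 mm and 8.59 degrees, less where a joint would pass 70% of its speed; a pose out of reach is approached as far as the arm can. A call is refused whole if a number of a shift passes 0.05 or a number of a turn 8.59, either way. A call with a gripper value outside its range is refused whole. "jaw" is the finger opening in m, from 0 to 0.0854, set as the call begins (left out, the last holds). The fingers move at their own pace and stop on an object; "squeeze" is the grip in N (left out, the last holds). Time passes only in rows, so rows that do not move let the fingers close. It gives the time, the measured TCP pose, the force, the opening and the grip force at its end, in the units of the state.
- get_state(): the state, without advancing time (a new reading comes with each control period).
- get_image(name): name is "scene" or "top" or "wrist"; returns a dict with "frame" (480x640x3 uint8, red, green, blue), "z_map" (480x640 float32, m along the optical axis (not along the pixel's ray), 0 where there is no reading), "intrinsics" (3x3 intrinsics, pixels), "extrinsics" (4x4, takes a point from world to camera coordinates). Camera axes: x right, y down, z forward; pixel columns grow to the right and rows downward; lengths in m; the calibration is good to about 2 mm. A picture is of the moment at which its call begins.
- job_done(): hands the job in; it is judged then, once.
The state is a dict: "time": time; "qpos": joint angles; "dq": joint speeds; "joint_torque": joint torques, N m; "tool_pos": TCP position; "orientation": TCP orientation; "contact_force": force on the tool from outside, world axes, zero at the start; "wrist_torque": the same for the moment, N m; "finger_gap": finger opening in m; "grip_force": force on a finger pad.
Only numpy, scipy, OpenCV 4.12 (cv2) and the standard library are available. Lean on these libraries where they do the work, as an engineer would, in place of code of your own. Each camera call takes 0.05 s, during which the arm holds its last target. There are 200 camera calls.

## Task

Pack two food-test kits from the stock on the bench, one thing to a compartment, each standing upright on the tray's floor: the blue tray gets the green strip carton in its middle compartment with the white-capped amber bottle and the red-lidded jar either side of it in whichever order, and the yellow tray gets the blue-capped dropper bottle and the steel cup, either way round. Let go of everything, and leave the black-capped bottle, the orange-capped bottle and the red tissue pack standing where they are.

Things in the scene. Friction and masses are not known exactly. Their poses are not given: they have to be found in the camera images.
- blue_tray: Blue kit tray, fixed to the bench, 75 x 216 mm, outer walls and dividers 20 mm high, 4 mm thick, floor 4 mm thick. Three open compartments in a row along its own y axis, each about 67 x 67 mm inside, centres at y = -71, 0 and +71 mm, x = 0. Origin at the centre of its underside, on the bench top. It may be turned some 10 degrees either way.
- yellow_tray: Yellow kit tray, fixed to the bench, 75 x 145 mm, outer walls and divider 20 mm high, 4 mm thick, floor 4 mm thick. Two open compartments in a row along its own y axis, each about 67 x 66 mm inside, centres at y = -35 and +35 mm, x = 0. Origin at the centre of its underside, on the bench top. It may be turned some 10 degrees either way.
- amber_bottle: Small amber reagent bottle with a WHITE cap and a paper label; body 36 mm across and straight up to 57 mm above its foot, 80 mm tall in all with its narrower cap. Loose, stands upright; origin at the centre of its underside, z up.
- strip_carton: Green carton of test strips with a white band, standing on end, 34 mm (its x) by 52 mm (its y) by 70 mm tall, turned any way about the vertical. Loose, stands upright; origin at the centre of its underside, z up.
- red_jar: White sample jar with a RED lid: body 47 mm across, 45 mm high, lid 49 mm across from 45 to 60 mm above the foot. Loose, stands upright; origin at the centre of its underside, z up.
- dropper_bottle: Small white dropper bottle with a BLUE cap and blue band; body 32 mm across and straight up to 56 mm above its foot, 78 mm tall in all with its narrower cap. Loose, stands upright; origin at the centre of its underside, z up.
- steel_cup: Straight open round cup of bright bare steel, empty, 48 mm across, 62 mm tall, wall 3 mm. Loose, stands upright; origin at the centre of its underside, z up.
- black_capped: Bystander: amber bottle with a BLACK cap, to be left standing; body 36 mm across and straight up to 57 mm above its foot, 80 mm tall in all with its narrower cap. Loose, stands upright; origin at the centre of its underside, z up.
- orange_capped: Bystander: white bottle with an ORANGE cap and yellow band, to be left standing; body 32 mm across and straight up to 56 mm above its foot, 78 mm tall in all with its narrower cap. Loose, stands upright; origin at the centre of its underside, z up.
- tissue_pack: Bystander: small pinkish-red, box-shaped tissue pack, 50 x 50 x 50 mm with a white slot on top, to be left where it is. The stock stands about the trays with at least 20 mm between neighbours; the rest of the bench equipment (up to 150 mm tall) stands clear, beyond x = 0.71 m or more than 0.45 m to either side. Loose, stands upright; origin at the centre of its underside, z up.

How it is judged:
By the outcome, as a careful person would: the job done as asked, in the order asked, and still so for the second after the job is handed in, with the robot touching nothing.
It also fails if it takes over 128 s, if anything falls off the work surface, if the arm or the gripper's body presses on something with over 40 N, if the wrist force passes 120 N, or if a joint passes its speed limit or range.

## Working session

There is one attempt and no reset: what is moved stays moved. The work goes in short steps, Python scripts to look and compute and a tool call to move; the robot and the scene stay as the last step left them, time stands still between calls to the robot, and variables do not carry over. Pictures are saved under pics/ and viewed, at most 14 in all, crops included, and the job is handed in when it is done.

Besides the shell and the picture viewer there is one more tool, called after ">>>" as a command line: name --argument value ..., lists and objects as JSON in quotes. move_arm: Moves the arm, as the interface text tells. Its arguments: {"type":"object","properties":{"deltas":{"type":"array"},"jaw":{"type":"number"},"squeeze":{"type":"number"}},"required":["deltas"]}

```bash
mkdir -p pics
python3 - <<'E'
from plant import *
import cv2,numpy as np
for n in ("top","scene"):
    d=get_image(n); cv2.imwrite(f"pics/{n}0.png",d["frame"][:,:,::-1]); np.savez(f"{n}0.npz",**d)
    print(n,d["intrinsics"].tolist(),np.round(d["extrinsics"],3).tolist())
print(get_state())
E
```

```text
top [[613.2621997106984, 0.0, 313.9574608298594], [0.0, 613.2621997106984, 228.3294755395325], [0.0, 0.0, 1.0]] [[0.017, -1.0, 0.011, -0.009], [-0.998, -0.018, -0.055, 0.587], [0.055, -0.01, -0.998, 1.436], [0.0, 0.0, 0.0, 1.0]]
scene [[435.8488874001841, 0.0, 323.72482504141044], [0.0, 435.8488874001841, 240.97859660610098], [0.0, 0.0, 1.0]] [[-0.821, 0.571, 0.017, 0.467], [0.441, 0.652, -0.617, -0.213], [-0.363, -0.499, -0.787, 1.035], [0.0, 0.0, 0.0, 1.0]]
{'time': 0.1, 'qpos': array([ 6.74833446e+01,  1.87287793e+01, -1.10842806e+01,  6.02777666e+01,
        1.54268460e-03,  8.23106437e+01]), 'dq': array([ 0.02825008, -0.04553202,  0.2347794 , -0.00506241,  0.03487665,
        0.00547951]), 'joint_torque': array([ 1.36306433e-03, -4.44238758e+01,  2.63038123e+01,  7.90425867e-03,
       -5.89311026e-05,  8.28615214e-06]), 'tool_pos': array([0.14054308, 0.53123322, 0.25258531]), 'orientation': array([-1.79910197e+02, -1.36815798e-02,  1.65172689e+02]), 'contact_force': array([-0.34143882,  0.71876267, -0.69806371]), 'wrist_torque': array([ 0.04738519, -0.02076183, -0.00220301]), 'grip_force': 0.0, 'finger_gap': 0.08519299888233897}
```

View pics/top0.png

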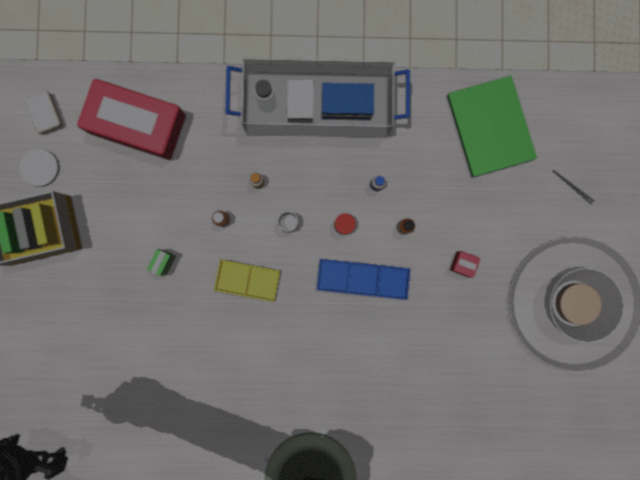

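View pics/scene0.png

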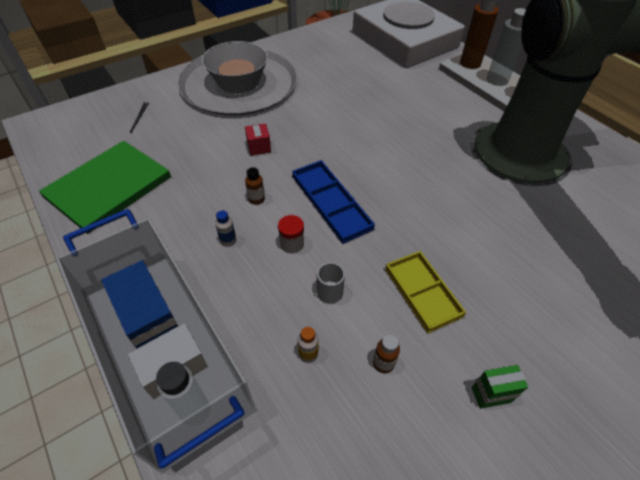

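Top view: white cap at (219,218), orange cap (257,180), blue cap (378,183), cup (289,222), red lid (345,223), black cap (406,226), carton (161,262), tissue pack (465,264), yellow tray about (248,280), blue tray about (364,279). The scene view agrees with these. I'll enlarge both halves.

Run:
```python
import cv2
f=cv2.imread("pics/top0.png")
cv2.imwrite("pics/cL.png",cv2.resize(f[165:305,140:310],None,fx=4.2,fy=4.2,interpolation=cv2.INTER_CUBIC))
cv2.imwrite("pics/cR.png",cv2.resize(f[165:305,310:480],None,fx=4.2,fy=4.2,interpolation=cv2.INTER_CUBIC))
```

```text
(no output)
```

View pics/cL.png

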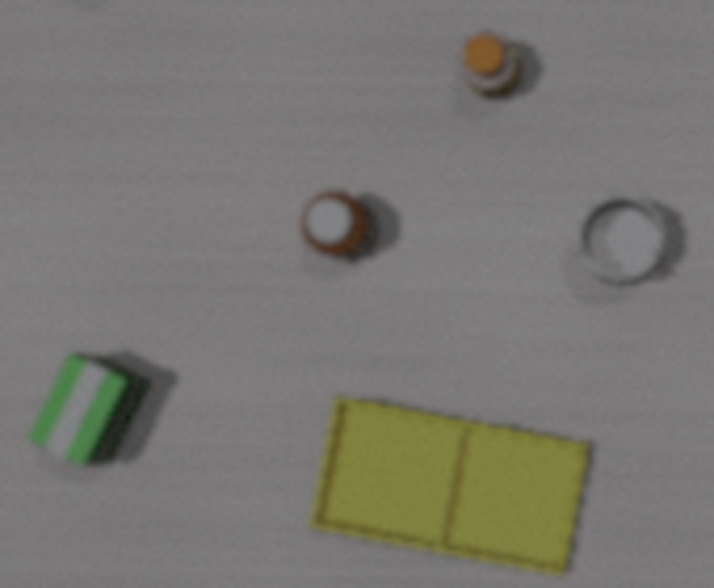

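View pics/cR.png

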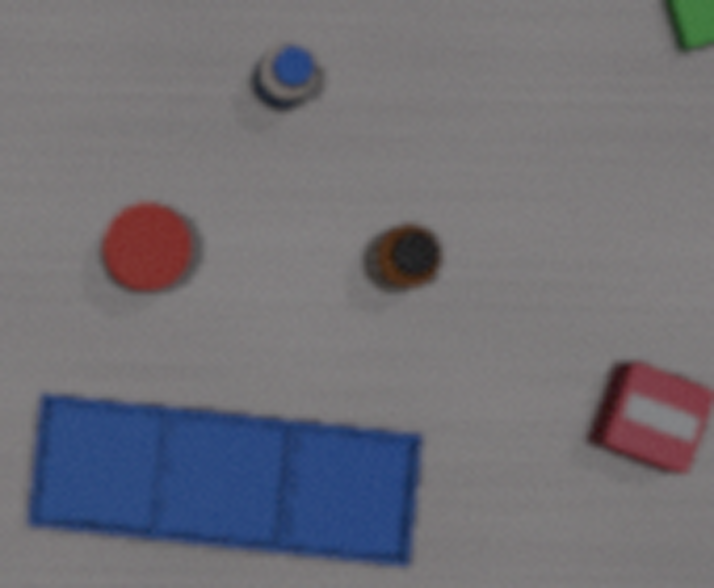

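Crop readings follow. Left crop: orange cap (485,54), white cap (330,219), cup rim centre (626,241), carton top corners (77,354), (127,375), (85,463), (33,436), yellow tray corners (338,397), (592,443), (568,573), (316,525). Right crop: blue cap (294,66), red lid (149,247), black cap (415,252), tissue top centre (660,416), blue tray corners (43,395), (421,435), (409,563), (31,523).

```bash
cat > h.py <<'E'
import numpy as np
def bp(d,u,v,z):
    K,E=d["intrinsics"],d["extrinsics"]; R,t=E[:3,:3],E[:3,3]
    r=R.T@np.linalg.solve(K,[u,v,1]); c=-R.T@t
    return (c+r*(z-c[2])/r[2])
def depthpt(d,u,v):
    K,E=d["intrinsics"],d["extrinsics"]; R,t=E[:3,:3],E[:3,3]
    z=d["z_map"][int(round(v)),int(round(u))]
    return R.T@(np.linalg.solve(K,[u,v,1])*z-t)
E
python3 - <<'E'
from h import *
d=dict(np.load("top0.npz"))
P=dict(orange=(0,.078,[(485,54)]),white=(0,.08,[(330,219)]),cup=(0,.062,[(626,241)]),carton=(0,.07,[(77,354),(127,375),(85,463),(33,436)]),
ytray=(0,.02,[(338,397),(592,443),(568,573),(316,525)]),blue=(1,.078,[(294,66)]),red=(1,.06,[(149,247)]),black=(1,.08,[(415,252)]),
tissue=(1,.05,[(638,362),(714,390),(685,472),(605,440)]),btray=(1,.02,[(43,395),(421,435),(409,563),(31,523)]))
for n,(s,z,p) in P.items():
    uv=[((x+.5)/4.2-.5+(310 if s else 140),(y+.5)/4.2-.5+165) for x,y in p]
    w=np.array([bp(d,*q,z) for q in uv]); c=w.mean(0)
    print(n,np.round(c,4),"depth",np.round(depthpt(d,*np.mean(uv,0)),3),end=' ')
    if len(p)==4:
        for i in range(4):
            e=w[(i+1)%4]-w[i]; print("%.1fmm@%.1f"%(1e3*np.hypot(*e[:2]),np.degrees(np.arctan2(e[1],e[0]))),end=' ')
    print()
E
```

```text
orange [0.6967 0.1376 0.078 ] depth [0.697 0.138 0.079] 
white [0.6055 0.2188 0.08  ] depth [0.606 0.219 0.078] 
cup [0.5977 0.0598 0.062 ] depth [0.601 0.062 0.005] 
carton [0.5021 0.352  0.07  ] depth [0.502 0.352 0.07 ] 29.4mm@-111.7 52.2mm@156.1 31.7mm@63.7 49.8mm@-26.5 
ytray [0.4623 0.1548 0.02  ] depth [0.462 0.156 0.003] 144.5mm@-99.3 73.6mm@170.7 143.2mm@80.2 72.3mm@-8.3 
blue [ 0.6955 -0.146   0.078 ] depth [ 0.696 -0.146  0.078] 
red [ 0.5969 -0.0698  0.06  ] depth [ 0.597 -0.07   0.053] 
black [ 0.5955 -0.2123  0.08  ] depth [ 0.596 -0.213  0.077] 
tissue [ 0.5094 -0.3534  0.05  ] depth [ 0.509 -0.354  0.05 ] 44.5mm@-109.2 48.0mm@160.7 47.3mm@69.2 46.8mm@-22.6 
btray [ 0.47   -0.1173  0.02  ] depth [ 0.469 -0.119  0.001] 213.3mm@-95.0 71.9mm@175.1 212.8mm@84.9 71.8mm@-4.4
```

Sizes and depths match what's given: the yellow tray is at (0.462, 0.155) yaw -9, the blue tray at (0.470, -0.117) yaw -5, and the carton's thin axis is at 65°. I'll start with the carton.

Create g.py:
```python
import sys; from plant import *; import numpy as np
# usage: g.py x y z yaw -> total shift in current tool axes and turn
s=get_state(); x,y,z,yaw=map(float,sys.argv[1:]); p=np.array(s["tool_pos"]); a=np.radians(s["orientation"][2])
d=np.array([x,y,z])-p; c,n=np.cos(a),np.sin(a)
print("t%.1f"%s["time"],np.round(p,4),np.round(s["orientation"],1),"shift",np.round([c*d[0]+n*d[1],n*d[0]-c*d[1],-d[2]],4),"turn",round((np.degrees(a)-yaw+180)%360-180,1))
```

```text
(no output)
```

>>> move_arm --deltas '[[[-0.033,-0.0067,0],0],[[-0.033,-0.0067,0],0],[[-0.033,-0.0067,0],0],[[-0.033,-0.0067,0],0],[[-0.033,-0.0067,0],0],[[-0.033,-0.0067,0],0],[[-0.033,-0.0067,0],0],[[-0.033,-0.0067,0],0],[[-0.033,-0.0067,0],0],[[-0.033,-0.0067,0],0],[[-0.033,-0.0067,0],0],[[-0.033,-0.0067,0],0],[[0,0,0.04],5.1],[[0,0,0.04],5.1],[[0,0,0],0],[[0,0,0],0]]' --jaw 0.085 --squeeze 30

```text
time: 1.7
tool_pos: [0.5023, 0.3524, 0.173]
orientation: [-179.9, -0.1, 155.1]
contact_force: [-0.0, 0.5, 0.3]
finger_gap: 0.085
grip_force: 0.0
```

```bash
python3 g.py 0.502 0.352 0.048 155
python3 - <<'E'
from plant import *; import cv2
d=get_image("wrist"); cv2.imwrite("pics/w1.png",d["frame"][:,:,::-1])
E
```

```text
t1.7 [0.5023 0.3524 0.173 ] [-1.799e+02 -1.000e-01  1.551e+02] shift [ 0.0002 -0.0005  0.125 ] turn 0.1
```

View pics/w1.png

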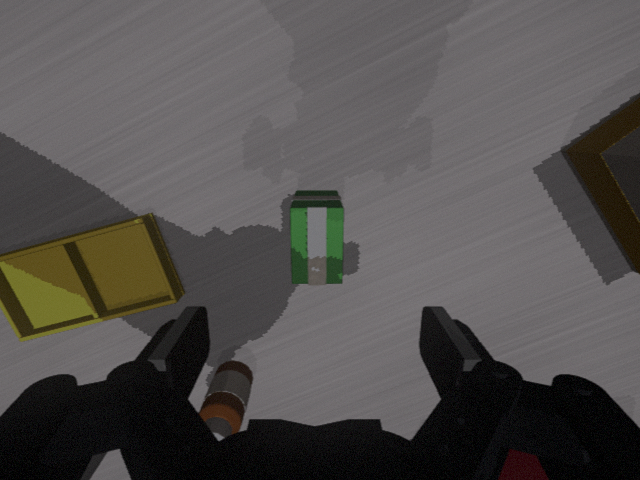

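The wrist view shows the carton (291..344, 205..283) square to the fingers and centred between them, so I'll descend.

>>> move_arm --deltas '[[[0,0,0.025],0],[[0,0,0.025],0],[[0,0,0.025],0],[[0,0,0.025],0],[[0,0,0.025],0],[[0,0,0],0],[[0,0,0],0]]'

```text
time: 2.45
tool_pos: [0.504, 0.3535, 0.0502]
orientation: [179.9, 0.1, 155.0]
contact_force: [0.7, 0.8, 1.0]
finger_gap: 0.0849
grip_force: 0.0
```

>>> move_arm --deltas '[[[0,0,0],0],[[0,0,0],0],[[0,0,0],0],[[0,0,0],0],[[0,0,0],0],[[0,0,0],0],[[0,0,0],0],[[0,0,0],0],[[0,0,0],0],[[0,0,0],0]]' --jaw 0.02 --squeeze 30

```text
time: 3.45
tool_pos: [0.5036, 0.353, 0.0493]
orientation: [179.9, 0.1, 155.0]
contact_force: [-1.6, 0.3, 6.2]
finger_gap: 0.034
grip_force: 31.9
```

>>> move_arm --deltas '[[[0,0,-0.03],0],[[0,0,-0.04],-5],[[0,0,-0.04],-5],[[0,0,-0.02],-5],[[0,0,-0.02],-5],[[0,0,0],0],[[0,0,0],0]]'

```text
time: 4.15
tool_pos: [0.5028, 0.3525, 0.1978]
orientation: [-180.0, -0.0, 174.9]
contact_force: [-0.3, 0.0, -0.4]
finger_gap: 0.0334
grip_force: 31.1
```

```bash
python3 g.py 0.470 -0.117 0.19 175
```

```text
t4.2 [0.5028 0.3525 0.1978] [-180.    -0.   174.9] shift [-0.0093 -0.4706  0.0078] turn -0.1
```

>>> move_arm --deltas '[[[-0.0007,-0.0336,0],0],[[-0.0007,-0.0336,0],0],[[-0.0007,-0.0336,0],0],[[-0.0007,-0.0336,0],0],[[-0.0007,-0.0336,0],0],[[-0.0007,-0.0336,0],0],[[-0.0007,-0.0336,0],0],[[-0.0007,-0.0336,0],0],[[-0.0007,-0.0336,0],0],[[-0.0007,-0.0336,0],0],[[-0.0007,-0.0336,0],0],[[-0.0007,-0.0336,0],0],[[-0.0007,-0.0336,0],0],[[-0.0007,-0.0336,0],0],[[0,0,0.03],0],[[0,0,0.03],0],[[0,0,0],0],[[0,0,0],0]]'

```text
time: 5.95
tool_pos: [0.4703, -0.1163, 0.1373]
orientation: [179.9, -0.2, 174.9]
contact_force: [-0.1, -0.2, -0.5]
finger_gap: 0.0334
grip_force: 31.1
```

```bash
python3 g.py 0.470 -0.117 0.054 175
python3 - <<'E'
from plant import *; import cv2
d=get_image("wrist"); cv2.imwrite("pics/w2.png",d["frame"][:,:,::-1])
E
```

```text
t6.0 [ 0.4703 -0.1163  0.1373] [179.9  -0.2 174.9] shift [ 0.0003 -0.0007  0.0833] turn -0.1
```

View pics/w2.png

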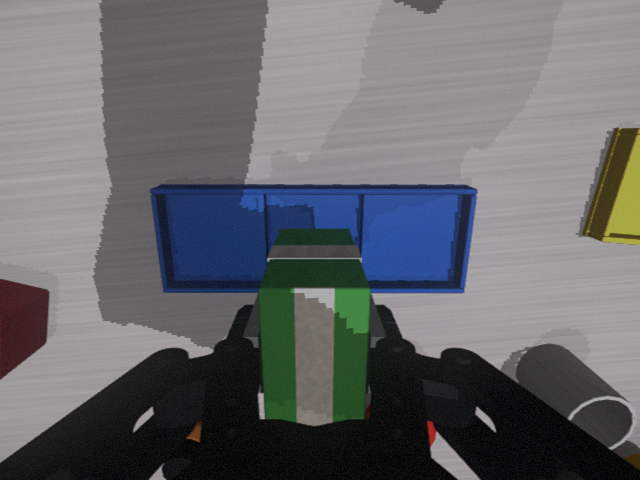

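The carton is held upright and square to the tray, above the middle compartment (266..362). I'll lower it, release, and go on to the amber bottle.

>>> move_arm --deltas '[[[0,0,0.025],0],[[0,0,0.025],0],[[0,0,0.02],0],[[0,0,0.008],0],[[0,0,0.005],0],[[0,0,0],0],[[0,0,0],0],[[0,0,0],0]]'

```text
time: 6.8
tool_pos: [0.4723, -0.1171, 0.0562]
orientation: [-180.0, 0.1, 175.0]
contact_force: [-0.8, -0.2, -1.4]
finger_gap: 0.0339
grip_force: 31.1
```

>>> move_arm --deltas '[[[0,0,0],0],[[0,0,0],0],[[0,0,0],0],[[0,0,0],0],[[0,0,0],0]]' --jaw 0.06

```text
time: 7.3
tool_pos: [0.4715, -0.1168, 0.0553]
orientation: [-180.0, 0.0, 175.0]
contact_force: [-0.7, 0.8, 0.8]
finger_gap: 0.0599
grip_force: 0.0
```

>>> move_arm --deltas '[[[0,0,-0.02],0],[[0,0,-0.03],0],[[0,0,-0.03],0],[[0,0,-0.03],0],[[0,0,-0.03],0],[[0,0,0],0],[[0,0,0],0]]'

```text
time: 8.0
tool_pos: [0.4719, -0.117, 0.1957]
orientation: [-180.0, 0.1, 175.0]
contact_force: [-0.6, -0.0, -0.6]
finger_gap: 0.0604
grip_force: 0.0
```

```bash
python3 g.py 0.6055 0.2188 0.19 175
```

```text
t8.0 [ 0.4719 -0.117   0.1957] [-1.80e+02  1.00e-01  1.75e+02] shift [-0.1037  0.3462  0.0057] turn -0.0
```

>>> move_arm --deltas '[[[-0.0094,0.0315,0],0],[[-0.0094,0.0315,0],0],[[-0.0094,0.0315,0],0],[[-0.0094,0.0315,0],0],[[-0.0094,0.0315,0],0],[[-0.0094,0.0315,0],0],[[-0.0094,0.0315,0],0],[[-0.0094,0.0315,0],0],[[-0.0094,0.0315,0],0],[[-0.0094,0.0315,0],0],[[-0.0094,0.0315,0],0],[[0,0,0],0],[[0,0,0],0],[[0,0,0.03],0],[[0,0,0],0],[[0,0,0],0]]' --jaw 0.085

```text
time: 9.6
tool_pos: [0.6037, 0.2181, 0.1645]
orientation: [-179.9, -0.2, 174.9]
contact_force: [0.2, 0.8, 0.1]
finger_gap: 0.0852
grip_force: 0.0
```

```bash
python3 g.py 0.6055 0.2188 0.048 175
python3 - <<'E'
from plant import *; import cv2
d=get_image("wrist"); cv2.imwrite("pics/w3.png",d["frame"][:,:,::-1])
E
```

```text
t9.6 [0.6037 0.2181 0.1645] [-179.9   -0.2  174.9] shift [-0.0017  0.0009  0.1165] turn -0.1
```

View pics/w3.png

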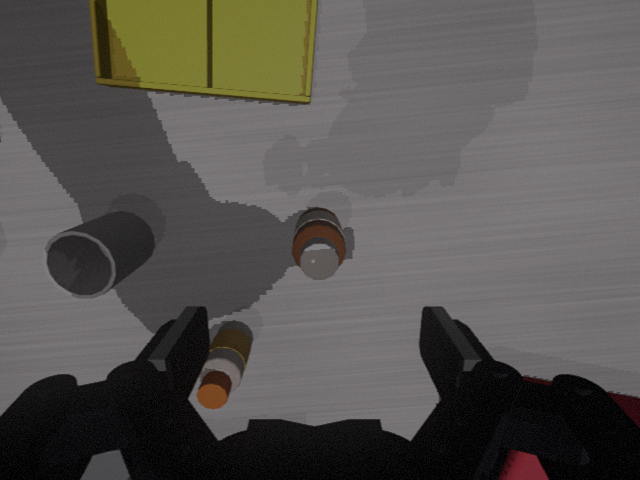

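The amber bottle (319,255) is centred between the fingers, and its neighbours are clear. I'll descend and grip.

>>> move_arm --deltas '[[[-0.0015,0.001,0.03],0],[[0,0,0.03],0],[[0,0,0.03],0],[[0,0,0.02],0],[[0,0,0.0065],0],[[0,0,0],0],[[0,0,0],0]]'

```text
time: 10.35
tool_pos: [0.6077, 0.2203, 0.0505]
orientation: [180.0, 0.1, 175.0]
contact_force: [0.4, 0.4, 0.1]
finger_gap: 0.0849
grip_force: 0.0
```

>>> move_arm --deltas '[[[0,0,0],0],[[0,0,0],0],[[0,0,0],0],[[0,0,0],0],[[0,0,0],0],[[0,0,0],0],[[0,0,0],0],[[0,0,0],0],[[0,0,0],0],[[0,0,0],0]]' --jaw 0.02

```text
time: 11.35
tool_pos: [0.6069, 0.2203, 0.0496]
orientation: [180.0, 0.1, 175.0]
contact_force: [-1.7, 0.7, 5.6]
finger_gap: 0.0352
grip_force: 30.0
```

>>> move_arm --deltas '[[[0,0,-0.03],0],[[0,0,-0.04],0],[[0,0,-0.04],0],[[0,0,-0.03],0],[[0,0,-0.02],0],[[0,0,0],0],[[0,0,0],0]]'

```text
time: 12.05
tool_pos: [0.6062, 0.2201, 0.2079]
orientation: [-180.0, -0.0, 175.0]
contact_force: [-0.1, -0.7, -0.8]
finger_gap: 0.0353
grip_force: 30.3
```

```bash
python3 g.py 0.476 -0.0465 0.19 175
```

```text
t12.1 [0.6062 0.2201 0.2079] [-180.   -0.  175.] shift [ 0.1063 -0.277   0.0179] turn -0.0
```

>>> move_arm --deltas '[[[0.0118,-0.0308,0],0],[[0.0118,-0.0308,0],0],[[0.0118,-0.0308,0],0],[[0.0118,-0.0308,0],0],[[0.0118,-0.0308,0],0],[[0.0118,-0.0308,0],0],[[0.0118,-0.0308,0],0],[[0.0118,-0.0308,0],0],[[0.0118,-0.0308,0],0],[[0,0,0],0],[[0,0,0.03],0],[[0,0,0.03],0],[[0,0,0.03],0],[[0,0,0],0],[[0,0,0],0]]'

```text
time: 13.55
tool_pos: [0.4754, -0.046, 0.1179]
orientation: [180.0, -0.2, 175.0]
contact_force: [0.0, -0.6, -0.2]
finger_gap: 0.0352
grip_force: 30.4
```

```bash
python3 g.py 0.476 -0.0465 0.0545 175
python3 - <<'E'
from plant import *; import cv2
d=get_image("wrist"); cv2.imwrite("pics/w4.png",d["frame"][:,:,::-1])
E
```

```text
t13.6 [ 0.4754 -0.046   0.1179] [180.   -0.2 175. ] shift [-0.0006 -0.0005  0.0634] turn 0.0
```

View pics/w4.png

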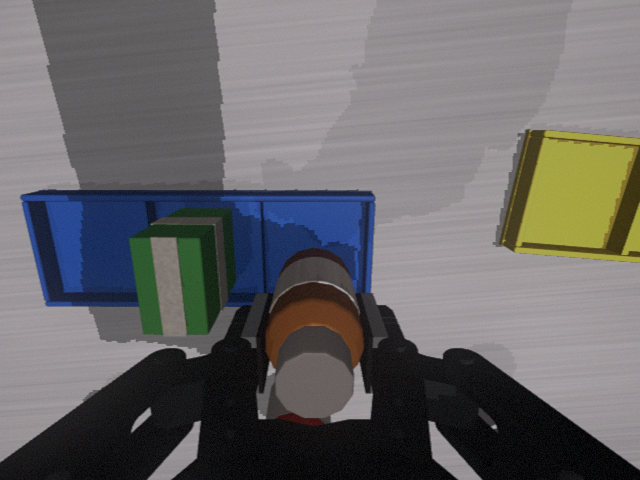

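The carton stands in the middle compartment, and the amber bottle is over the right-hand one (265..370). I'll lower and release it, then go to the jar.

>>> move_arm --deltas '[[[0,0,0.025],0],[[0,0,0.02],0],[[0,0,0.012],0],[[0,0,0.006],0],[[0,0,0],0],[[0,0,0],0],[[0,0,0],0]]'

```text
time: 14.3
tool_pos: [0.4771, -0.0468, 0.0566]
orientation: [-180.0, 0.1, 175.0]
contact_force: [-0.0, -0.4, -0.5]
finger_gap: 0.0348
grip_force: 30.4
```

>>> move_arm --deltas '[[[0,0,0],0],[[0,0,0],0],[[0,0,0],0],[[0,0,0],0],[[0,0,0],0]]' --jaw 0.052

```text
time: 14.8
tool_pos: [0.4764, -0.0467, 0.0558]
orientation: [-180.0, 0.0, 175.0]
contact_force: [0.3, -0.2, 0.1]
finger_gap: 0.0518
grip_force: 0.0
```

>>> move_arm --deltas '[[[0,0,-0.02],0],[[0,0,-0.03],0],[[0,0,-0.03],0],[[0,0,-0.03],0],[[0,0,-0.03],0],[[0,0,0],0],[[0,0,0],0]]'

```text
time: 15.5
tool_pos: [0.4768, -0.0468, 0.1962]
orientation: [-180.0, 0.1, 175.0]
contact_force: [0.0, -0.1, -0.6]
finger_gap: 0.052
grip_force: 0.0
```

```bash
python3 g.py 0.597 -0.0698 0.053 175
```

```text
t15.5 [ 0.4768 -0.0468  0.1962] [-1.80e+02  1.00e-01  1.75e+02] shift [-0.1218 -0.0124  0.1432] turn -0.0
```

>>> move_arm --deltas '[[[-0.0244,-0.0025,0],0],[[-0.0244,-0.0025,0],0],[[-0.0244,-0.0025,0],0],[[-0.0244,-0.0025,0],0],[[-0.0244,-0.0025,0],0],[[0,0,0],0],[[0,0,0.03],0],[[0,0,0.03],0],[[0,0,0.03],0],[[0,0,0.03],0],[[0,0,0.02],0],[[0,0,0.004],0],[[0,0,0],0],[[0,0,0],0]]' --jaw 0.085

```text
time: 16.9
tool_pos: [0.5971, -0.0699, 0.0525]
orientation: [-180.0, 0.0, 175.0]
contact_force: [1.3, -0.2, -0.1]
finger_gap: 0.085
grip_force: 0.0
```

>>> move_arm --deltas '[[[0,0,0],0],[[0,0,0],0],[[0,0,0],0],[[0,0,0],0],[[0,0,0],0],[[0,0,0],0],[[0,0,0],0],[[0,0,0],0],[[0,0,0],0],[[0,0,0],0]]' --jaw 0.03

```text
time: 17.9
tool_pos: [0.5975, -0.0699, 0.0529]
orientation: [-180.0, 0.1, 175.0]
contact_force: [-1.5, 0.1, 6.0]
finger_gap: 0.0483
grip_force: 30.5
```

>>> move_arm --deltas '[[[0,0,-0.03],0],[[0,0,-0.04],0],[[0,0,-0.04],0],[[0,0,-0.03],0],[[0,0,-0.02],0],[[0,0,0],0],[[0,0,0],0]]'

```text
time: 18.6
tool_pos: [0.5967, -0.0698, 0.2114]
orientation: [-180.0, 0.0, 175.0]
contact_force: [0.5, -0.1, -1.3]
finger_gap: 0.0479
grip_force: 31.4
```

```bash
python3 g.py 0.464 -0.188 0.19 175
```

```text
t18.6 [ 0.5967 -0.0698  0.2114] [-180.    0.  175.] shift [ 0.1218 -0.1294  0.0214] turn -0.0
```

>>> move_arm --deltas '[[[0.0203,-0.0216,0],0],[[0.0203,-0.0216,0],0],[[0.0203,-0.0216,0],0],[[0.0203,-0.0216,0],0],[[0.0203,-0.0216,0],0],[[0.0203,-0.0216,0],0],[[0,0,0],0],[[0,0,0.03],0],[[0,0,0.03],0],[[0,0,0.03],0],[[0,0,0],0],[[0,0,0],0]]'

```text
time: 19.8
tool_pos: [0.4636, -0.1874, 0.121]
orientation: [179.9, -0.2, 175.0]
contact_force: [0.7, -0.6, -0.5]
finger_gap: 0.0477
grip_force: 31.4
```

```bash
python3 g.py 0.464 -0.188 0.0585 175
python3 - <<'E'
from plant import *; import cv2
d=get_image("wrist"); cv2.imwrite("pics/w5.png",d["frame"][:,:,::-1])
E
```

```text
t19.8 [ 0.4636 -0.1874  0.121 ] [179.9  -0.2 175. ] shift [-0.0005 -0.0006  0.0625] turn 0.0
```

View pics/w5.png

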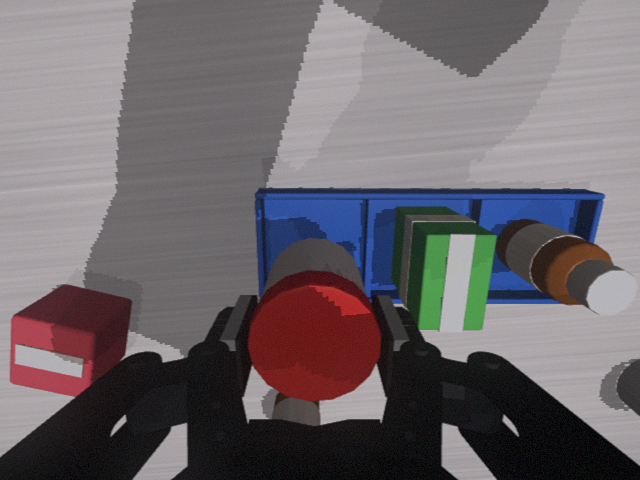

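The jar is over the left compartment (262..365), with the carton and amber bottle in place. I'll lower and release it, then go to the dropper bottle.

>>> move_arm --deltas '[[[0,0,0.025],0],[[0,0,0.02],0],[[0,0,0.012],0],[[0,0,0.005],0],[[0,0,0],0],[[0,0,0],0],[[0,0,0],0]]'

```text
time: 20.55
tool_pos: [0.4649, -0.1886, 0.0607]
orientation: [-180.0, 0.1, 175.0]
contact_force: [0.0, 0.1, -0.9]
finger_gap: 0.0483
grip_force: 31.5
```

>>> move_arm --deltas '[[[0,0,0],0],[[0,0,0],0],[[0,0,0],0],[[0,0,0],0],[[0,0,0],0]]' --jaw 0.06

```text
time: 21.05
tool_pos: [0.4642, -0.1882, 0.0598]
orientation: [180.0, 0.0, 175.0]
contact_force: [-0.4, 0.3, 0.5]
finger_gap: 0.0602
grip_force: 0.0
```

>>> move_arm --deltas '[[[0,0,-0.02],0],[[0,0,-0.03],0],[[0,0,-0.03],0],[[0,0,-0.03],0],[[0,0,-0.03],0],[[0,0,0],0],[[0,0,0],0]]'

```text
time: 21.75
tool_pos: [0.4645, -0.1884, 0.2002]
orientation: [-180.0, 0.1, 175.0]
contact_force: [0.4, 0.0, -0.1]
finger_gap: 0.0599
grip_force: 0.0
```

```bash
python3 g.py 0.6955 -0.146 0.048 175
```

```text
t21.8 [ 0.4645 -0.1884  0.2002] [-1.80e+02  1.00e-01  1.75e+02] shift [-0.2264  0.0625  0.1522] turn -0.0
```

>>> move_arm --deltas '[[[-0.0283,0.0078,0],0],[[-0.0283,0.0078,0],0],[[-0.0283,0.0078,0],0],[[-0.0283,0.0078,0],0],[[-0.0283,0.0078,0],0],[[-0.0283,0.0078,0],0],[[-0.0283,0.0078,0],0],[[-0.0283,0.0078,0],0],[[0,0,0],0],[[0,0,0],0],[[0,0,0.03],0],[[0,0,0.03],0],[[0,0,0.03],0],[[0,0,0.03],0],[[0,0,0.02],0],[[0,0,0.012],0],[[0,0,0],0],[[0,0,0],0]]' --jaw 0.085

```text
time: 23.55
tool_pos: [0.6951, -0.1462, 0.0485]
orientation: [-180.0, 0.0, 175.0]
contact_force: [-0.2, -0.1, 0.2]
finger_gap: 0.0849
grip_force: 0.0
```

>>> move_arm --deltas '[[[0,0,0],0],[[0,0,0],0],[[0,0,0],0],[[0,0,0],0],[[0,0,0],0],[[0,0,0],0],[[0,0,0],0],[[0,0,0],0],[[0,0,0],0],[[0,0,0],0]]' --jaw 0.02

```text
time: 24.55
tool_pos: [0.6957, -0.146, 0.0486]
orientation: [-180.0, 0.1, 175.0]
contact_force: [-0.1, -0.1, 5.8]
finger_gap: 0.0309
grip_force: 30.2
```

>>> move_arm --deltas '[[[0,0,-0.03],0],[[0,0,-0.04],0],[[0,0,-0.04],0],[[0,0,-0.03],0],[[0,0,-0.02],0],[[0,0,0],0],[[0,0,0],0]]'

```text
time: 25.25
tool_pos: [0.6948, -0.1459, 0.2068]
orientation: [180.0, -0.0, 175.0]
contact_force: [-0.7, 0.5, -0.9]
finger_gap: 0.0311
grip_force: 29.9
```

```bash
python3 g.py 0.457 0.120 0.19 171
```

```text
t25.2 [ 0.6948 -0.1459  0.2068] [180.  -0. 175.] shift [0.2602 0.244  0.0168] turn 4.0
```

>>> move_arm --deltas '[[[0.026,0.0244,0],0],[[0.026,0.0244,0],0],[[0.026,0.0244,0],0],[[0.026,0.0244,0],0],[[0.026,0.0244,0],0],[[0.026,0.0244,0],0],[[0.026,0.0244,0],0],[[0.026,0.0244,0],0],[[0.026,0.0244,0],0],[[0.026,0.0244,0],0],[[0,0,0],4],[[0,0,0.03],0],[[0,0,0.03],0],[[0,0,0.03],0],[[0,0,0],0],[[0,0,0],0]]'

```text
time: 26.85
tool_pos: [0.456, 0.1197, 0.1167]
orientation: [-179.9, -0.2, 171.0]
contact_force: [0.9, 0.2, 0.6]
finger_gap: 0.031
grip_force: 30.0
```

```bash
python3 g.py 0.457 0.120 0.054 171
python3 - <<'E'
from plant import *; import cv2
d=get_image("wrist"); cv2.imwrite("pics/w6.png",d["frame"][:,:,::-1])
E
```

```text
t26.9 [0.456  0.1197 0.1167] [-179.9   -0.2  171. ] shift [-0.0009  0.0004  0.0627] turn -0.0
```

View pics/w6.png

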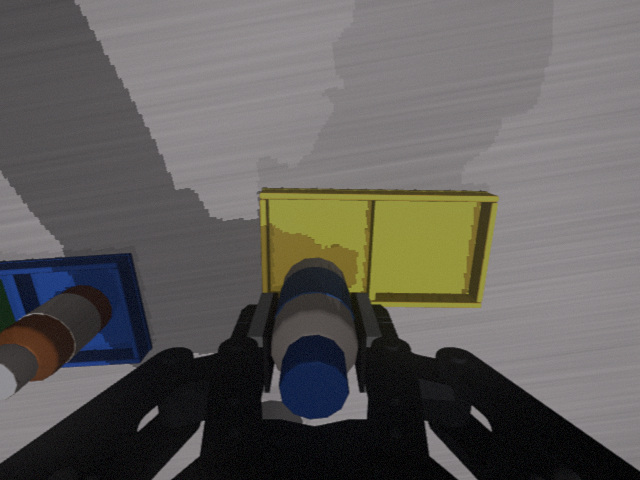

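The dropper is centred over the left compartment (268..370). I'll lower and release it, then go to the cup.

>>> move_arm --deltas '[[[0,0,0.025],0],[[0,0,0.02],0],[[0,0,0.012],0],[[0,0,0.006],0],[[0,0,0],0],[[0,0,0],0],[[0,0,0],0]]'

```text
time: 27.6
tool_pos: [0.4584, 0.12, 0.0557]
orientation: [180.0, 0.1, 171.0]
contact_force: [-0.1, -0.3, -0.9]
finger_gap: 0.0311
grip_force: 30.0
```

>>> move_arm --deltas '[[[0,0,0],0],[[0,0,0],0],[[0,0,0],0],[[0,0,0],0],[[0,0,0],0]]' --jaw 0.048

```text
time: 28.1
tool_pos: [0.4575, 0.1199, 0.0548]
orientation: [-180.0, 0.0, 171.0]
contact_force: [0.1, -0.2, -0.2]
finger_gap: 0.0476
grip_force: 0.0
```

>>> move_arm --deltas '[[[0,0,-0.02],0],[[0,0,-0.03],0],[[0,0,-0.03],0],[[0,0,-0.03],0],[[0,0,-0.03],0],[[0,0,0],0],[[0,0,0],0]]'

```text
time: 28.8
tool_pos: [0.4579, 0.12, 0.1952]
orientation: [180.0, 0.1, 171.0]
contact_force: [-0.3, -0.0, -0.2]
finger_gap: 0.0483
grip_force: 0.0
```

```bash
python3 g.py 0.598 0.060 0.048 171
```

```text
t28.8 [0.4579 0.12   0.1952] [1.80e+02 1.00e-01 1.71e+02] shift [-0.1478 -0.0372  0.1472] turn -0.0
```

>>> move_arm --deltas '[[[-0.0246,-0.0062,0],0],[[-0.0246,-0.0062,0],0],[[-0.0246,-0.0062,0],0],[[-0.0246,-0.0062,0],0],[[-0.0246,-0.0062,0],0],[[-0.0246,-0.0062,0],0],[[0,0,0],0],[[0,0,0.03],0],[[0,0,0],0],[[0,0,0],0]]' --jaw 0.085

```text
time: 29.8
tool_pos: [0.5956, 0.0603, 0.1635]
orientation: [-180.0, -0.2, 171.0]
contact_force: [0.4, 0.1, -0.1]
finger_gap: 0.0854
grip_force: 0.0
```

```bash
python3 g.py 0.598 0.060 0.048 171
python3 - <<'E'
from plant import *; import cv2
d=get_image("wrist"); cv2.imwrite("pics/w7.png",d["frame"][:,:,::-1])
E
```

```text
t29.8 [0.5956 0.0603 0.1635] [-180.    -0.2  171. ] shift [-2.400e-03  1.000e-04  1.155e-01] turn -0.0
```

View pics/w7.png

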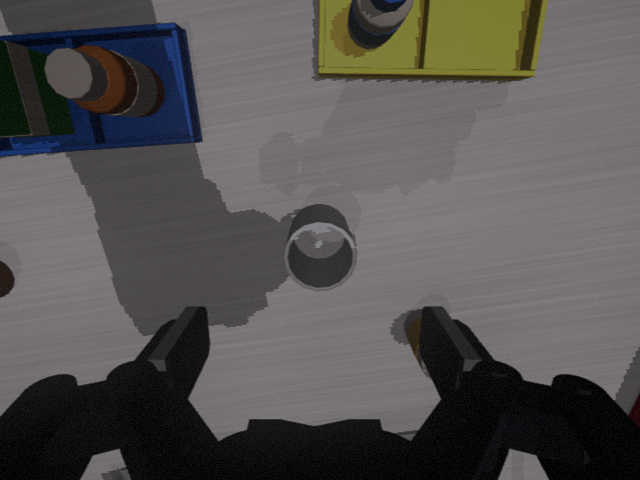

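The cup rim (321,257) is centred between the fingers. I'll descend and grip.

>>> move_arm --deltas '[[[0,0,0.03],0],[[0,0,0.03],0],[[0,0,0.03],0],[[0,0,0.02],0],[[0,0,0.007],0],[[0,0,0],0],[[0,0,0],0]]'

```text
time: 30.55
tool_pos: [0.5985, 0.0601, 0.0493]
orientation: [180.0, 0.1, 171.0]
contact_force: [-0.3, -0.2, 0.2]
finger_gap: 0.085
grip_force: 0.0
```

>>> move_arm --deltas '[[[0,0,0],0],[[0,0,0],0],[[0,0,0],0],[[0,0,0],0],[[0,0,0],0],[[0,0,0],0],[[0,0,0],0],[[0,0,0],0],[[0,0,0],0],[[0,0,0],0]]' --jaw 0.03

```text
time: 31.55
tool_pos: [0.5982, 0.0602, 0.049]
orientation: [180.0, 0.1, 171.0]
contact_force: [-0.9, 0.6, 6.4]
finger_gap: 0.0477
grip_force: 30.6
```

>>> move_arm --deltas '[[[0,0,-0.03],0],[[0,0,-0.04],0],[[0,0,-0.04],0],[[0,0,-0.03],0],[[0,0,-0.02],0],[[0,0,0],0],[[0,0,0],0]]'

```text
time: 32.25
tool_pos: [0.5972, 0.06, 0.2074]
orientation: [-180.0, -0.0, 171.0]
contact_force: [-0.5, -0.6, -1.7]
finger_gap: 0.0477
grip_force: 31.5
```

```bash
python3 g.py 0.468 0.190 0.19 171
```

```text
t32.2 [0.5972 0.06   0.2074] [-180.   -0.  171.] shift [0.148  0.1081 0.0174] turn -0.0
```

>>> move_arm --deltas '[[[0.0247,0.018,0],0],[[0.0247,0.018,0],0],[[0.0247,0.018,0],0],[[0.0247,0.018,0],0],[[0.0247,0.018,0],0],[[0.0247,0.018,0],0],[[0,0,0],0],[[0,0,0.03],0],[[0,0,0.03],0],[[0,0,0.03],0],[[0,0,0],0],[[0,0,0],0],[[0,0,0],0]]'

```text
time: 33.55
tool_pos: [0.469, 0.1899, 0.1187]
orientation: [180.0, 0.1, 171.0]
contact_force: [0.1, 0.6, -1.2]
finger_gap: 0.0477
grip_force: 31.6
```

```bash
python3 g.py 0.468 0.190 0.0545 171
python3 - <<'E'
from plant import *; import cv2
d=get_image("wrist"); cv2.imwrite("pics/w8.png",d["frame"][:,:,::-1])
E
```

```text
t33.5 [0.469  0.1899 0.1187] [1.80e+02 1.00e-01 1.71e+02] shift [ 0.001  -0.0001  0.0642] turn -0.0
```

View pics/w8.png

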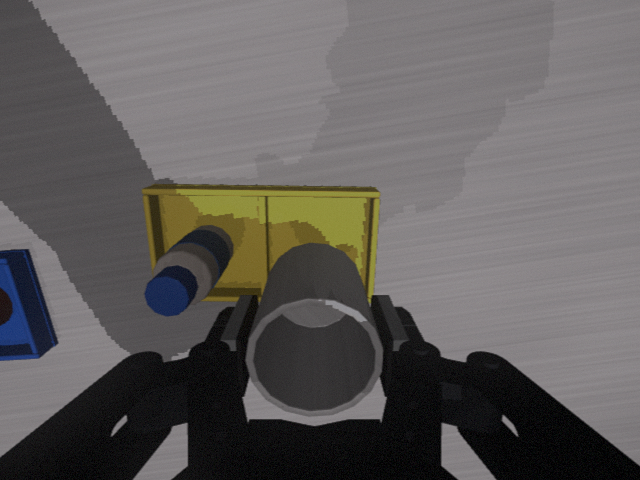

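The dropper stands in its compartment and the cup is centred over the other one (268..373). I'll lower it, release, and retreat upward, then move aside so the top camera is clear.

>>> move_arm --deltas '[[[0,0,0.025],0],[[0,0,0.02],0],[[0,0,0.012],0],[[0,0,0.006],0],[[0,0,0],0],[[0,0,0],0],[[0,0,0],0]]'

```text
time: 34.3
tool_pos: [0.4688, 0.1901, 0.0557]
orientation: [180.0, 0.1, 171.0]
contact_force: [-0.3, -0.2, -1.2]
finger_gap: 0.0474
grip_force: 31.6
```

>>> move_arm --deltas '[[[0,0,0],0],[[0,0,0],0],[[0,0,0],0],[[0,0,0],0],[[0,0,0],0]]' --jaw 0.058

```text
time: 34.8
tool_pos: [0.4681, 0.1899, 0.0548]
orientation: [-180.0, 0.0, 171.0]
contact_force: [0.0, -0.1, 0.1]
finger_gap: 0.0579
grip_force: 0.0
```

>>> move_arm --deltas '[[[0,0,-0.02],0],[[0,0,-0.03],0],[[0,0,-0.04],0],[[0,0,-0.04],0],[[0,0,-0.04],0],[[0,0.03,-0.02],0],[[0,0.04,0],0],[[0,0.04,0],0],[[0,0.04,0],0],[[0,0.04,0],0],[[0,0.04,0],0],[[0,0,0],0],[[0,0,0],0],[[0,0,0],0]]'

```text
time: 36.2
tool_pos: [0.5038, 0.4162, 0.2445]
orientation: [-179.9, -0.0, 170.9]
contact_force: [-0.2, -0.9, -0.1]
finger_gap: 0.0579
grip_force: 0.0
```

Run:
```python
from plant import *; import cv2
from h import *
d=get_image("top"); f=d["frame"][:,:,::-1]
cv2.imwrite("pics/top9.png",cv2.resize(f[150:310,140:500],(800,356),interpolation=cv2.INTER_CUBIC))
s=get_state(); print(s["time"],s["tool_pos"],s["dq"])
```

```text
36.25 [0.50398278 0.41597311 0.2447748 ] [-0.39424789 -0.40742588  0.12295238 -0.16377005  0.09462867  0.07011591]
```

View pics/top9.png

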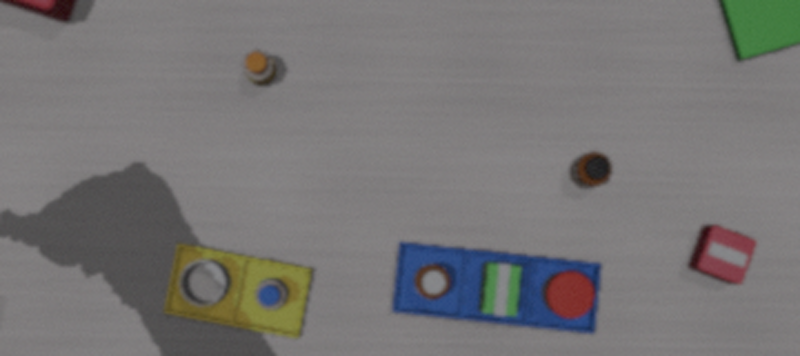

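All five items stand in their compartments: cup (205,283), dropper (271,293), amber bottle (434,281), carton (502,289) and jar (570,294). The three bystanders have not moved, so I'm handing in.

```bash
python3 -c "
from plant import *
print(job_done())"
```

```text
the job is handed in; nothing more can be done
None
```

Both kits are packed as asked and released, the three bystanders are where they were, and the job was handed in after about 36 s of robot time; no verdict came back.

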